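Roll a bearing sleeve up a ramp to its stop and hold it there

TASK

With the outside of the fingers, slowly push the big steel bearing sleeve up the small ramp until it sits squarely against the red stop bar, keeping a finger behind it all the way so that it never rolls freely up or down the slope. Do not grip or lift the sleeve, do not shove the stop bar out of its setting, and leave the other things on the bench where they are. The sleeve rolls back when let go, so finish while still holding it lightly pressed against the stop with the fingers.

Things in the scene. Friction and masses are not known exactly. Their poses are not given: they have to be found in the camera images.
- sleeve: Bearing sleeve: bright steel roller, two copper bands, brass ring and dark bore on each end; 50 mm diameter, 100 mm long, 0.4 to 0.8 kg, oiled (friction about 0.25, fingers too), rolls very easily; 1 to 2 N push it uphill. Origin at its centre, y along its axis (x, z turn as it rolls). Starts across the ramp's low end, resting on a 4 mm yellow cleat, centre at deck x 14, z 25, y within 3 mm.
- deck: Grey upper plate of the fixed ramp. Origin on its surface, mid-width, at the uphill face of the cleat, 24 mm above the bench. x uphill along the deck (slope 0.14 rad), y across, z square out of it. Reaches from x = -15 to 240 mm. Cleat: x -8 to 0 mm, 4 mm high, full width. Yellow side rails 10 mm high, 8 mm thick, 108 mm apart inside.
- ramp: The ramp's base, fixed to the bench, at a new place and heading each time. Origin on the bench under its middle, 100 mm uphill of the cleat face; x level, in the uphill direction (roughly to the robot's left, within 45 degrees), z up. Dark base plate 270 mm by 136 mm, 8 mm high.
- stop_face (a point): Point on the downhill face of the red stop bar, on the deck's centre line, 25 mm out from the deck; axes as the deck's. With the sleeve home, its centre is 25 mm downhill of this point. Set at deck x = 165 to 205 mm, differently each time.
- stop_bar: Red stop bar across the deck, 104 mm wide, 14 mm thick, top 38 mm above the deck. Clamped: it slips uphill only under more than about 60 N. Origin on the deck at the foot of its downhill face, axes as the deck's.
- bush: Bystander: upright brass bush, 38 mm diameter, 40 mm high, beside the ramp; origin at the centre of its underside.
- bolt: Bystander: steel bolt standing on its dark 30 mm head, 57 mm high, beside the ramp; origin at the centre of its underside.
- puller: Bystander: two-jaw bearing puller lying flat, dark yoke 100 mm wide with a 16 mm screw, about 210 mm long and 28 mm high; origin on the bench under the yoke, jaws to +x.
- jar: Bystander: white grease jar with a blue cap, 64 mm diameter, 75 mm high; origin at the centre of its underside.
- hammer: Bystander: hammer lying on the bench; origin on its underside, handle along -x.
- wrench: Bystander: wrench lying on the bench at the far side; origin on its underside, along x.
There are look-alikes about, which are no part of the job. Leave any brown, green or turquoise look-alike of the sleeve alone.

How it is judged:
By the outcome, as a careful person would: the job done as asked, in the order asked, and still so for the second after the job is handed in, while the arm keeps its last pose, push and grip.
It also fails if it takes over 35 s, if anything falls off the work surface, if the arm or the gripper's body presses on something with over 40 N, if the wrist force passes 120 N, or if a joint passes its speed limit or range.

ROBOT

A 6-joint arm with a two-finger parallel gripper is mounted at the origin on the work surface. World frame = base frame: x ahead of the robot, y to its left, z up, the work surface at z = 0. Lengths are in m, angles in rad, forces in N, time in s.
With the tool pointing down it reaches from about 0.275 to 0.725 m from the base axis. Payload 15.9 kg.
Tool frame: the origin (TCP) lies at the very end of the fingers, on their centre line; the grasp point (between the pads) lies 19 mm behind it; z points along the fingers, x is the direction in which the jaws open and shut, and the axes are right-handed (so a half turn about z gives the same grasp; the last joint's range is limited). The gripper opens to 85 mm and grips with 20 to 120 N. Pads are 22 mm wide; open, the fingers measure 114 mm over their backs; the gripper's body (76 mm by 85 mm) begins 54 mm behind the grasp point. The pads swing forward as they close: fully open they stand 13 mm farther back than shut.
Start: joints at [1.325, 0.213, -0.034, 1.323, 0, 1.571], TCP at [0.122, 0.485, 0.231] pointing down, gripper open.
Joint ranges: [-2.98, 2.98], [-0.74, 1.72], [-1.14, 1.35], [-2.1, 2.04], [-1.57, 1.44], [-3.14, 3.14]. Speed limits (rad/s): [1.89, 1.89, 2.39, 2.57, 3.14, 3.14].

INTERFACE

Orientations are given as a rotation vector (axis times angle).
In Python, from rig import readout, viewer, workorder gives the robot as it stands.
- The arm moves only by the tool arm_command, never from a script. Its argument "increments" is a list of rows, each a list of 7 numbers: the turn, a rotation vector about the tool's x, y, z in degrees, then the shift along the tool's x, y, z in units of 25 mm (1.0 is 25 mm), then the opening in per cent of the stroke, from 0 (shut) to 100 (fully open). In form: [[wx, wy, wz, x, y, z, fingers], ...]. A call has exactly 5 rows; each row is the pose to reach, as a shift and turn from the pose commanded when the call began, along the tool's axes at that moment; what a row does not reach only later rows make up. A row lasts 1/12 s, in which the tool goes at most 41.7 mm and 7.16 degrees, less where a joint would pass 70% of its speed; a pose out of reach is approached as far as the arm can. A call with a gripper value outside its range is refused whole. The fingers move at their own pace and stop on an object; "squeeze" is the grip in N (left out, the last holds). Time passes only in rows, so rows that repeat a pose let the fingers close, or fill a call up. It gives the time, the measured TCP pose, the force and the opening at its end, in the units of the state.
- readout.get_state(): the state, without advancing time (a new reading comes with each control period).
- viewer.get_image(name): name is "side" or "top" or "wrist"; returns the picture (420x560x3 uint8, red, green, blue); there is no depth.
- viewer.camera_model(name): a dict with "fx", "fy", "cx", "cy" (pixels), "k1" (the pictures are not rectified: a ray, as slopes to the right and down, at radius r is drawn at 1 + k1 r^2 times it, then the intrinsics apply), "position" and "orientation" of the camera in the world. Camera axes: x right, y down, z forward; pixel columns grow to the right and rows downward; lengths in m; the calibration is good to about 2 mm. A picture is of the moment at which its call begins: read the wrist's pose just before it. camera_model takes no time and is no camera call; for the wrist camera it gives the pose at the moment of the call.
- workorder.job_done(): hands the job in, once; it reports no verdict.
The state is a dict: "time_s": time; "joint_pos": joint angles; "qvel": joint speeds; "joint_efforts": joint torques, N m; "tool_pos": TCP position; "orientation": TCP orientation; "wrist_force": force on the tool from outside, world axes, zero at the start; "ft_torque": the same for the moment, N m; "gripper_width": finger opening in m.
Only numpy, scipy, OpenCV 4.12 (cv2) and the standard library are available. Lean on these libraries where they do the work, as an engineer would, in place of code of your own. Each camera call takes 0.05 s, during which the arm holds its last target. There are 200 camera calls.

## Working session

There is one attempt and no reset: what is moved stays moved. The work goes in short steps, Python scripts to look and compute and a tool call to move; the robot and the scene stay as the last step left them, time stands still between calls to the robot, and variables do not carry over. Pictures are saved under pics/ and viewed, about 8 in all and at most 12, crops included, and the job is handed in when it is done.

Besides the shell and the picture viewer there is one more tool, called after "Request:" as name(argument=value, ...) on one line, values as JSON. arm_command: Moves the arm, as the interface text tells. Its arguments: {"type":"object","properties":{"increments":{"type":"array","items":{"type":"array","items":{"type":"number"}}},"squeeze":{"type":"number"}},"required":["increments"]}

```bash
ls; mkdir -p pics; python3 - <<'E'
from rig import readout, viewer
import cv2
s=readout.get_state();print(s)
for n in("top","side"):
    im=viewer.get_image(n);cv2.imwrite(f"pics/{n}0.png",im[:,:,::-1]);print(n,viewer.camera_model(n))
E
```

```text
pics
{'time_s': 0.0, 'joint_pos': array([ 1.32499861e+00,  2.13354891e-01, -3.50663546e-02,  1.32349823e+00,
       -5.70077025e-05,  1.57075218e+00]), 'qvel': array([ 0.00055099,  0.00114063,  0.00040581, -0.00105054, -0.00081716,
       -0.00017779]), 'joint_efforts': array([ 1.71999611e-03, -6.86152267e+01,  4.87117553e+01,  1.74552540e-02,
        2.94009278e-04,  8.64816980e-05]), 'tool_pos': array([0.12159876, 0.48463349, 0.23081392]), 'orientation': array([ 2.47638896e+00,  1.93196219e+00, -1.33565879e-03]), 'wrist_force': array([ 0.40438283, -0.30780136, -0.74340858]), 'ft_torque': array([-0.00909042, -0.07439501, -0.00871829]), 'gripper_width': 0.08524701151559315}
top {'fx': 524.9314618427125, 'fy': 524.9314618427125, 'cx': 281.56111247689074, 'cy': 206.24824198945836, 'k1': -0.04858234776663962, 'position': array([0.33241556, 0.02491681, 1.60334402]), 'orientation': array([-2.16171708,  2.13266717, -0.19541088])}
side {'fx': 516.4239142756957, 'fy': 516.4239142756957, 'cx': 276.4655731295252, 'cy': 210.74092548154664, 'k1': -0.15348582830811194, 'position': array([0.35772718, 1.28679694, 0.86049763]), 'orientation': array([-0.22716186,  2.67293289, -1.51429979])}
```

View pics/top0.png

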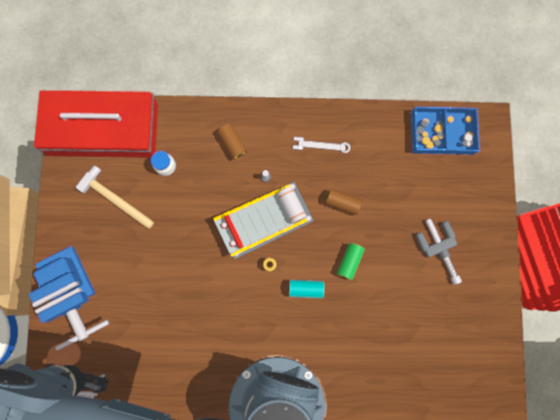

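View pics/side0.png

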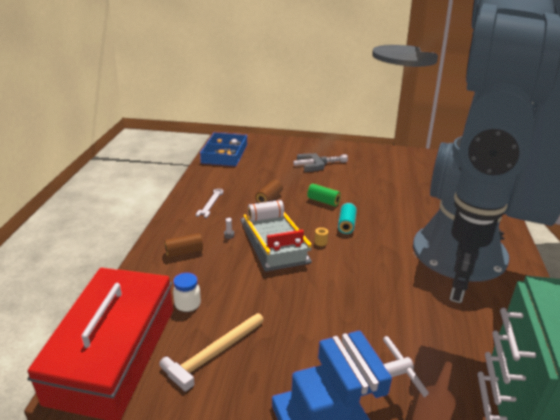

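```bash
cat > h.py <<'E'
import numpy as np, cv2
from scipy.spatial.transform import Rotation as R
from rig import readout, viewer
def ray(cm,uv):
    K=np.array([[cm["fx"],0,cm["cx"]],[0,cm["fy"],cm["cy"]],[0,0,1]])
    p=cv2.undistortPoints(np.array(uv,float).reshape(-1,1,2),K,np.array([cm["k1"],0,0,0,0]))[:,0]
    return np.asarray(cm["position"]),R.from_rotvec(cm["orientation"]).apply(np.c_[p,np.ones(len(p))])
def onz(cm,uv,z):
    o,d=ray(cm,uv);return o+d*((z-o[2])/d[:,2])[:,None]
def onplane(cm,uv,p0,n):
    o,d=ray(cm,uv);return o+d*(((p0-o)@n)/(d@n))[:,None]
def proj(cm,P):
    q=R.from_rotvec(cm["orientation"]).inv().apply(np.atleast_2d(P)-cm["position"])
    s=q[:,:2]/q[:,2:];s=s*(1+cm["k1"]*(s**2).sum(1))[:,None]
    return s*[cm["fx"],cm["fy"]]+[cm["cx"],cm["cy"]]
E
python3 - <<'E'
from h import *
im=cv2.imread("pics/top0.png");cm=viewer.camera_model("top")
cv2.imwrite("pics/c1.png",cv2.resize(im[170:270,200:330],None,fx=6,fy=6,interpolation=cv2.INTER_CUBIC))
s=cv2.imread("pics/side0.png")
cv2.imwrite("pics/c2.png",cv2.resize(s[190:280,230:330],None,fx=6,fy=6,interpolation=cv2.INTER_CUBIC))
E
```

```text
(no output)
```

View pics/c1.png

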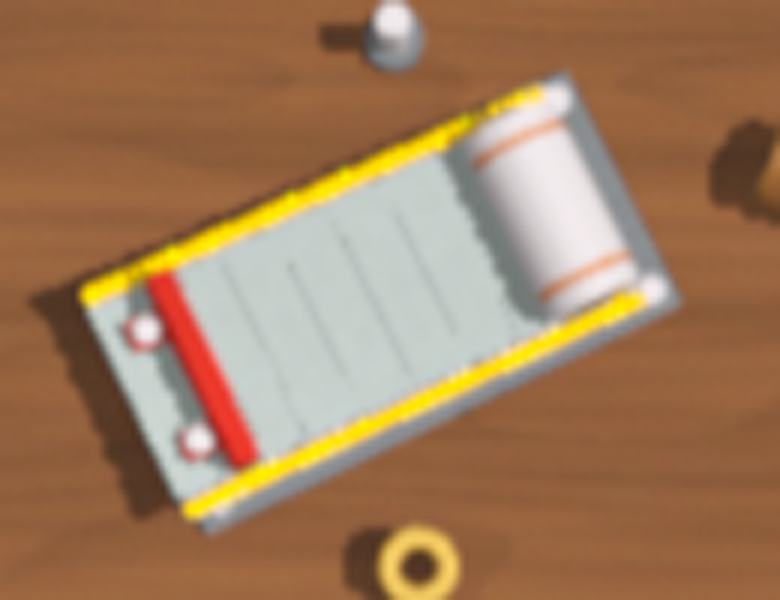

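View pics/c2.png

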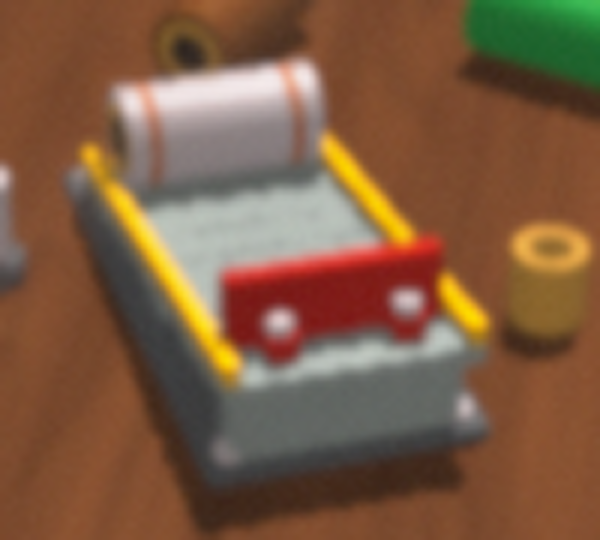

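```bash
cat > m.py <<'E'
from h import *
cm=viewer.camera_model("top")
c=lambda *p:(np.array(p,float)+.5)/6-.5+[200,170]
im=cv2.imread("pics/top0.png");hsv=cv2.cvtColor(im,cv2.COLOR_BGR2HSV)
# base corners z=.008
B=onz(cm,c((680,302),(212,530)),.008);print("base",B,np.linalg.norm(B[0]-B[1]))
h=B[1]-B[0];th1=np.arctan2(h[1],h[0])
# yellow rails
m=cv2.inRange(hsv,(22,150,140),(35,255,255));m[:,:210]=0;m[:,318:]=0;m[:180]=0;m[256:]=0
n,lab,st,_=cv2.connectedComponentsWithStats(m)
P=[]
for i in range(1,n):
    if st[i,4]>60 :
        v,u=np.where(lab==i);p=onz(cm,np.c_[u,v],.05);
        mu=p.mean(0);w=np.linalg.svd(p[:,:2]-mu[:2])[2][0];w*=np.sign(w[1]);e=(p-mu)[:,:2]@w
        print("rail",st[i],mu,np.degrees(np.arctan2(w[1],w[0])),e.min(),e.max())
print("base head",np.degrees(th1))
r=cv2.inRange(hsv,(0,170,120),(8,255,255))|cv2.inRange(hsv,(172,170,120),(180,255,255));v,u=np.where(r[205:255,215:260]>0);print("red",len(u))
box=cv2.minAreaRect(np.c_[u+215,v+205].astype(np.float32));print(box)
E
python3 m.py
```

```text
base [[ 0.55008987 -0.10394433  0.008     ]
 [ 0.43050476  0.13225377  0.008     ]] 0.2647454225880556
rail [213 185  77  36 261] [0.5925402  0.09219101 0.05      ] 115.54726250588341 -0.13306044281322618 0.11663190411180585
rail [231 219  76  37 211] [0.4925043  0.02816829 0.05      ] 116.18610985112102 -0.12088098561624393 0.12620102975361477
base head 116.85270943344177
red 144
((233.1000213623047, 231.20001220703125), (34.435447692871094, 4.472135543823242), 63.43495178222656)
```

```bash
cat >> h.py <<'E'
def frame(O,th):  # deck frame: columns x uphill,y across,z normal
    Rz=R.from_euler('z',th)*R.from_euler('y',-.14)
    return np.asarray(O),Rz.as_matrix()
def delta(O,M,p,s,spin=np.pi):
    """increments (deg, 25mm units) from measured tool to deck point p, tool z=-deck z, tool y=-deck x"""
    T=np.c_[-M[:,1]*-1,-M[:,0],-M[:,2]]
    T[:,0]=np.cross(T[:,1],T[:,2])
    A=R.from_rotvec(s["orientation"])
    t=O+M@np.asarray(p)
    return np.degrees((A.inv()*R.from_matrix(T)).as_rotvec()).round(2),(A.inv().apply(t-s["tool_pos"])/.025).round(3),t
E
python3 - <<'E'
from h import *
cm=viewer.camera_model("top");c=lambda *p:(np.array(p,float)+.5)/6-.5+[200,170]
th=np.radians(116.2)
O,M=frame([0,0,.024],th)
# sleeve top silhouette centre, use axis at height: z ~.024+.014*.14+.025
S=onz(cm,c((555,215)),.053)[0];print("sleeve c",S)
O=S-M@[.014,0,.025];print("deck O via sleeve",O)
for z,n,pts in((.038,"stop top",((178,272),(258,460),(218,366))),(.010,"rail upend",((80,295),(185,517)))):
    for pt in pts:
        p=onplane(cm,c(pt),O+M@[0,0,z],M[:,2])[0];print(n,M.T@(p-O))
B=onz(cm,c((680,302),(212,530),(567,72)),.008);print("base in ramp frame (deck rot z only)",(R.from_euler('z',-th).apply(B-O)))
s=readout.get_state();w=viewer.camera_model("wrist");A=R.from_rotvec(s["orientation"])
print("wrist in tool",A.inv().apply(w["position"]-s["tool_pos"]),(A.inv()*R.from_rotvec(w["orientation"])).as_matrix().round(2),w["fx"])
print(delta(O,M,[.03,0,.16],s))
E
```

```text
sleeve c [ 0.58684442 -0.0377134   0.053     ]
deck O via sleeve [ 0.5914248  -0.04702196  0.026291  ]
stop top [ 0.19906669 -0.04791137  0.038     ]
stop top [0.20244302 0.05140219 0.038     ]
stop top [0.200755   0.00197514 0.038     ]
rail upend [ 0.24392421 -0.06162506  0.01      ]
rail upend [0.24280014 0.05917267 0.01      ]
base in ramp frame (deck rot z only) [[-0.03282446  0.06221968 -0.018291  ]
 [ 0.23190379  0.06523557 -0.018291  ]
 [-0.03266999 -0.0707306  -0.018291  ]]
wrist in tool [-0.00059926 -0.0772801  -0.14284281] [[ 1.    0.    0.  ]
 [-0.    0.95  0.3 ]
 [-0.   -0.3   0.95]] 326.72040745021764
(array([ 7.54,  3.53, 49.63]), array([-15.829,  23.212,   1.695]), array([ 0.58816667, -0.04040056,  0.18891185]))
```

```bash
cat > d.py <<'E'
import sys
from h import *
O,M=frame([.5902,-.0445,.0245],np.radians(116.2))
s=readout.get_state();p=[float(a)/1000 for a in sys.argv[1:4]]
print("t",s["time_s"].__round__(2),"tcp deck mm",(1000*M.T@(s["tool_pos"]-O)).round(1),"F deck",(M.T@s["wrist_force"]).round(2),"w",round(s["gripper_width"]*1000,1));print(*delta(O,M,p,s))
E
python3 d.py -30 0 130
```

```text
t 0.1 tcp deck mm [703.8 186.8 109.2] F deck [ 0.17 -0.26  0.53] w 85.2
[ 7.54  3.53 49.63] [-17.426  24.569   3.291] [ 0.61132477 -0.0874312   0.14904179]
```

Request:
arm_command(increments=[[1.5,0.7,10,-3.5,4.9,0.3,45],[3,1.4,20,-7,9.8,0.6,45],[4.5,2.1,30,-10.5,14.7,1,45],[6,2.8,40,-14,19.6,1.5,45],[7.5,3.5,49.6,-17.4,24.6,2.2,45]])

```text
time_s: 0.52
tool_pos: [0.2565, 0.3257, 0.2188]
orientation: [-2.855, -1.051, 0.034]
wrist_force: [0.4, 0.3, -0.0]
gripper_width: 0.0383
```

```bash
python3 d.py -30 0 130
```

```text
t 0.52 tcp deck mm [501.9 135.9 125.5] F deck [ 0.1  -0.52 -0.06] w 38.3
[ 2.16  0.96 14.16] [ 0.068 21.953  0.592] [ 0.61132477 -0.0874312   0.14904179]
```

Request:
arm_command(increments=[[0.5,0.2,3.5,0,1.6,0,45],[1,0.5,7,0,3.2,0,45],[1.5,0.7,10.5,0,4.8,0,45],[2.2,1,14,0,6.4,0,45],[2.2,1,14.2,0,8,0,45]])

```text
time_s: 0.93
tool_pos: [0.3867, 0.1747, 0.1989]
orientation: [-2.926, -0.681, 0.047]
wrist_force: [1.4, 0.8, 0.9]
gripper_width: 0.0384
```

Request:
arm_command(increments=[[0,0,0,0,1.6,0,45],[0,0,0,0,3.2,0,45],[0,0,0,0,4.8,0,45],[0,0,0,0,6.4,0,45],[0,0,0,0,8,0,45]])

```text
time_s: 1.35
tool_pos: [0.4745, -0.0026, 0.1707]
orientation: [-2.925, -0.688, 0.048]
wrist_force: [1.6, 0.5, 0.1]
gripper_width: 0.0388
```

```bash
python3 d.py -30 0 130
```

```text
t 1.35 tcp deck mm [108.2  85.3 132.4] F deck [-0.25 -1.63  0.11] w 38.8
[-0.    0.01  0.26] [3.387 5.543 0.096] [ 0.61132477 -0.0874312   0.14904179]
```

Request:
arm_command(increments=[[0,0,0.3,0.8,1.3,0,45],[0,0,0.3,1.6,2.6,0,45],[0,0,0.3,2.4,3.9,0,45],[0,0,0.3,3.1,5.1,0,45],[0,0,0.3,3.4,5.5,0.1,45]])

```text
time_s: 1.77
tool_pos: [0.6132, -0.0869, 0.1479]
orientation: [-2.928, -0.678, 0.049]
wrist_force: [1.0, -0.2, 0.1]
gripper_width: 0.0384
```

Request:
arm_command(increments=[[0,0,0,0,0,0,45],[0,0,0,0,0,0,45],[0,0,0,0,0,0,45],[0,0,0,0,0,0,45],[0,0,0,0,0,0,45]])

```text
time_s: 2.18
tool_pos: [0.6104, -0.0837, 0.1503]
orientation: [-2.927, -0.681, 0.047]
wrist_force: [0.3, -0.1, -1.2]
gripper_width: 0.0384
```

```bash
python3 d.py -30 0 60; python3 - <<'E'
from h import *
import json
cm=viewer.camera_model("wrist");im=viewer.get_image("wrist");cv2.imwrite("pics/w1.png",im[:,:,::-1])
np.savez("w1.npz",**cm)
E
```

```text
t 2.18 tcp deck mm [-26.1  -0.8 130.8] F deck [-0.35 -0.2  -1.16] w 38.4
[ 0.03 -0.02  0.01] [-0.033  0.155  2.831] [ 0.60701213 -0.07866676  0.07972667]
```

View pics/w1.png

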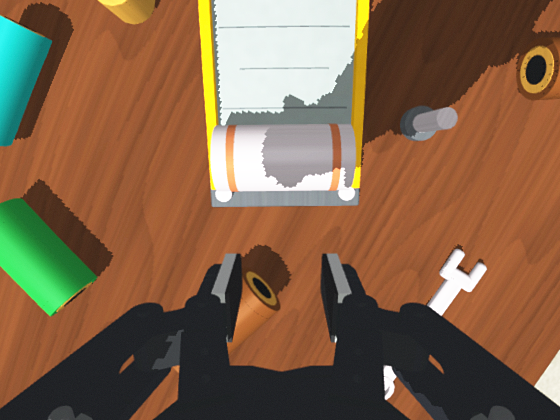

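```bash
python3 - <<'E'
from h import *
cm=dict(np.load("w1.npz"))
O,M=frame([.5902,-.0445,.0245],np.radians(116.2))
def dk(uv,z):return (1000*M.T@(onz(cm,[uv],z)[0]-O)).round(1)
print("base edge",dk((212,207),.008),dk((358,206),.008))
D=lambda uv,h:(1000*M.T@(onplane(cm,[uv],O+M@[0,0,h],M[:,2])[0]-O)).round(1)
print("rails outer z10",D((203,40),.01),D((367,40),.01),"near",D((212,170),.01))
print("sleeve ends at z25",D((211,157),.025),D((357,157),.025))
print("sleeve top/bottom edge",D((285,124),.025),D((285,191),.025))
print("brown",dk((245,275),.03),dk((262,290),.03),dk((180,375),.03))
print("tcp pts",proj(cm,O+M@[-.03,0,.01]),proj(cm,[O+M@[.014,0,.025]]))
print("lines",D((216,27),0),D((350,27),0),D((238,69),0),D((329,69),0))
# grazing tangents of the sleeve -> centre
c=M.T@(cm["position"]-O)
a=[]
for v in(124,191):
    o,d=ray(cm,[(285,v)]);d=M.T@d[0];a.append(d/np.linalg.norm(d))
b=a[0]+a[1];k=(.025-c[2])/b[2];print("centre x",(c+k*b)*1000)
E
```

```text
base edge [-40.   62.8 -11. ] [-38.9 -71.1 -11.2]
rails outer z10 [96.6 57.5 10. ] [ 96.8 -64.1  10. ] near [-1.4 56.1 10. ]
sleeve ends at z25 [11.6 53.1 25. ] [ 11.8 -58.5  25. ]
sleeve top/bottom edge [36.2 -3.3 25. ] [-15.2  -3.6  25. ]
brown [-93.2  31.1  18.7] [-107.1   16.3   20.7] [-193.3   95.1   32.8]
tcp pts [[280.45384548 203.37843492]] [[280.47434073 153.83936341]]
lines [107.4  49.2   0. ] [107.6 -52.9   0. ] [77.  33.3  0. ] [ 77.1 -37.9  -0. ]
centre x [10.89333491 -3.45824898 25.        ]
```

```bash
python3 - <<'E'
from h import *
O,M=frame([.5902,-.0445,.0245],np.radians(116.2))
print(O+M@[-.0025,-.0033,0])
E
sed -i 's/frame(.*/frame([.5942,-.0452,.0241],np.radians(116.7))/' d.py; python3 d.py -31 0 10
```

```text
[ 0.59425392 -0.04526423  0.02415114]
t 2.23 tcp deck mm [-23.8   2.8 130.8] F deck [-0.41  0.31  0.68] w 38.4
[ 0.04 -0.09 -0.49] [0.105 0.285 4.833] [ 0.6086196  -0.07387019  0.02967632]
```

Request:
arm_command(increments=[[0,0,-0.5,0.1,0.3,0.3,45],[0,0,-0.5,0.1,0.3,1,45],[0,0,-0.5,0.1,0.3,1.9,45],[0,0,-0.5,0.1,0.3,2.7,45],[0,0,-0.5,0.1,0.3,3.2,45]])

```text
time_s: 2.65
tool_pos: [0.6106, -0.0796, 0.0669]
orientation: [-2.923, -0.694, 0.05]
wrist_force: [-0.7, -0.1, -0.9]
gripper_width: 0.0381
```

Request:
arm_command(increments=[[0,0,0,0,0,0.3,45],[0,0,0,0,0,0.7,45],[0,0,0,0,0,1.1,45],[0,0,0,0,0,1.4,45],[0,0,0,0,0,1.4,45]])

```text
time_s: 3.07
tool_pos: [0.6086, -0.0752, 0.0332]
orientation: [-2.923, -0.693, 0.049]
wrist_force: [-0.7, 0.2, -0.3]
gripper_width: 0.0385
```

```bash
python3 d.py -31 0 10;  python3 - <<'E'
from h import *
im=viewer.get_image("wrist");cv2.imwrite("pics/w2.png",im[:,:,::-1])
im=viewer.get_image("side");cv2.imwrite("pics/s2.png",cv2.resize(im[150:290,220:340,::-1],None,fx=4,fy=4,interpolation=3))
E
```

```text
t 3.07 tcp deck mm [-31.6   0.6  13.7] F deck [ 0.47  0.54 -0.42] w 38.5
[-0.05  0.01 -0.02] [ 0.025 -0.025  0.148] [ 0.6086196  -0.07387019  0.02967632]
```

View pics/w2.png

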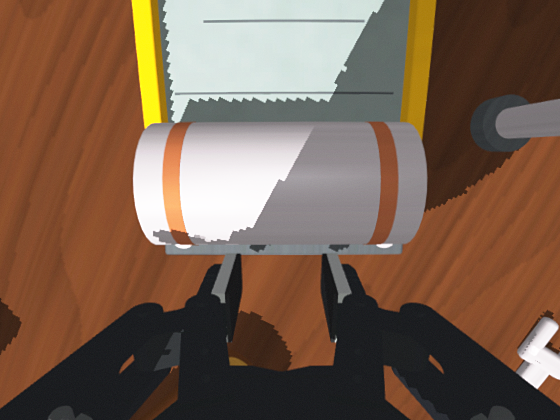

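Request:
arm_command(increments=[[0,0,0,0,0,0.1,45],[0,0,0,0,-0.05,0.2,45],[0,0,0,0,-0.1,0.2,45],[0,0,0,0,-0.17,0.2,45],[0,0,0,0,-0.24,0.2,45]])

```text
time_s: 3.58
tool_pos: [0.6063, -0.0693, 0.0308]
orientation: [-2.924, -0.693, 0.047]
wrist_force: [0.6, 0.3, 0.2]
gripper_width: 0.0382
```

Request:
arm_command(increments=[[0,0,0,0,-0.04,0,45],[0,0,0,0,-0.08,0,45],[0,0,0,0,-0.12,0,45],[0,0,0,0,-0.16,0,45],[0,0,0,0,-0.2,0,45]])

```text
time_s: 4.0
tool_pos: [0.6042, -0.0652, 0.0314]
orientation: [-2.924, -0.693, 0.047]
wrist_force: [0.1, -3.0, 1.3]
gripper_width: 0.0383
```

```bash
python3 d.py -20 0 9
```

```text
t 4.0 tcp deck mm [-21.1   0.   10.3] F deck [-2.53  1.23  1.69] w 38.3
[ 0.04 -0.07 -0.02] [ 0.001 -0.045  0.054] [ 0.60366275 -0.06401459  0.03022108]
```

Request:
arm_command(increments=[[0,0,0,0,-0.05,0,45],[0,0,0,0,-0.11,0,45],[0,0,0,0,-0.18,0,45],[0,0,0,0,-0.26,0,45],[0,0,0,0,-0.34,0,45]])

```text
time_s: 4.42
tool_pos: [0.6002, -0.0574, 0.0325]
orientation: [-2.924, -0.693, 0.047]
wrist_force: [1.4, -2.4, 1.9]
gripper_width: 0.0385
```

```bash
python3 d.py 0 0 9;  python3 - <<'E'
from h import *
im=viewer.get_image("wrist");cv2.imwrite("pics/w3.png",im[:,:,::-1])
E
```

```text
t 4.42 tcp deck mm [-12.3   0.1  10.2] F deck [-2.47 -0.17  2.28] w 38.5
[ 0.01 -0.07 -0.02] [ 0.004 -0.491  0.048] [ 0.59476429 -0.04632197  0.03301194]
```

View pics/w3.png

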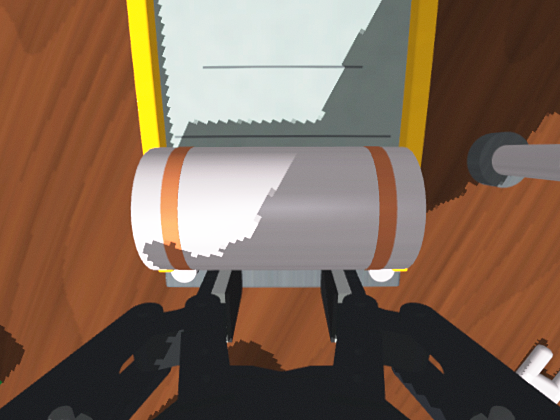

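Request:
arm_command(increments=[[0,0,0,0,-0.08,0,45],[0,0,0,0,-0.16,0,45],[0,0,0,0,-0.24,0,45],[0,0,0,0,-0.32,0,45],[0,0,0,0,-0.4,0,45]])

```text
time_s: 4.88
tool_pos: [0.5958, -0.0485, 0.0339]
orientation: [-2.924, -0.693, 0.047]
wrist_force: [1.5, -1.8, 0.4]
gripper_width: 0.0386
```

Request:
arm_command(increments=[[0,0,0,0,-0.08,0,45],[0,0,0,0,-0.16,0,45],[0,0,0,0,-0.24,0,45],[0,0,0,0,-0.32,0,45],[0,0,0,0,-0.4,0,45]])

```text
time_s: 5.3
tool_pos: [0.5914, -0.0397, 0.0353]
orientation: [-2.924, -0.693, 0.047]
wrist_force: [1.1, -3.0, 0.8]
gripper_width: 0.0389
```

Request:
arm_command(increments=[[0,0,0,0,-0.08,0,45],[0,0,0,0,-0.16,0,45],[0,0,0,0,-0.24,0,45],[0,0,0,0,-0.32,0,45],[0,0,0,0,-0.4,0,45]])

```text
time_s: 5.72
tool_pos: [0.5869, -0.0308, 0.0367]
orientation: [-2.924, -0.693, 0.047]
wrist_force: [0.9, -2.2, 0.7]
gripper_width: 0.038
```

```bash
python3 d.py 25 0 9
```

```text
t 5.72 tcp deck mm [17.7  0.1 10.2] F deck [-2.27  0.21  1.05] w 38.0
[ 0.01 -0.07 -0.02] [ 0.003 -0.29   0.048] [ 0.58364122 -0.02420621  0.03650052]
```

Request:
arm_command(increments=[[0,0,0,0,-0.08,0,45],[0,0,0,0,-0.16,0,45],[0,0,0,0,-0.24,0,45],[0,0,0,0,-0.32,0,45],[0,0,0,0,-0.4,0,45]])

```text
time_s: 6.13
tool_pos: [0.5825, -0.0219, 0.0381]
orientation: [-2.924, -0.693, 0.047]
wrist_force: [0.3, -1.8, 0.1]
gripper_width: 0.0386
```

Request:
arm_command(increments=[[0,0,0,0,-0.08,0,45],[0,0,0,0,-0.16,0,45],[0,0,0,0,-0.24,0,45],[0,0,0,0,-0.32,0,45],[0,0,0,0,-0.4,0,45]])

```text
time_s: 6.55
tool_pos: [0.578, -0.0131, 0.0395]
orientation: [-2.924, -0.693, 0.047]
wrist_force: [0.4, -2.6, -0.1]
gripper_width: 0.0388
```

Request:
arm_command(increments=[[0,0,0,0,-0.08,0,45],[0,0,0,0,-0.16,0,45],[0,0,0,0,-0.24,0,45],[0,0,0,0,-0.32,0,45],[0,0,0,0,-0.4,0,45]])

```text
time_s: 6.97
tool_pos: [0.5736, -0.0043, 0.0409]
orientation: [-2.924, -0.693, 0.047]
wrist_force: [0.6, -1.6, 1.1]
gripper_width: 0.0386
```

Request:
arm_command(increments=[[0,0,0,0,-0.08,0,45],[0,0,0,0,-0.16,0,45],[0,0,0,0,-0.24,0,45],[0,0,0,0,-0.32,0,45],[0,0,0,0,-0.4,0,45]])

```text
time_s: 7.38
tool_pos: [0.5691, 0.0046, 0.0423]
orientation: [-2.924, -0.693, 0.047]
wrist_force: [1.7, -1.6, 0.4]
gripper_width: 0.0383
```

```bash
python3 d.py 135 0 10;  python3 - <<'E'
from h import *
np.savez("w4.npz",**viewer.camera_model("wrist"))
im=viewer.get_image("wrist");cv2.imwrite("pics/w4.png",im[:,:,::-1])
E
```

```text
t 7.38 tcp deck mm [57.7  0.  10.2] F deck [-2.14 -0.81  0.72] w 38.3
[ 0.01 -0.07 -0.02] [ 1.000e-03 -3.091e+00  7.000e-03] [0.53476241 0.0729785  0.05284048]
```

View pics/w4.png

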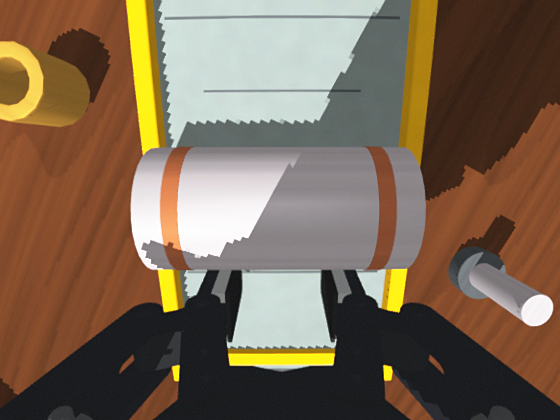

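Request:
arm_command(increments=[[0,0,0,0,-0.08,0,45],[0,0,0,0,-0.16,0,45],[0,0,0,0,-0.24,0,45],[0,0,0,0,-0.32,0,45],[0,0,0,0,-0.4,0,45]])

```text
time_s: 7.85
tool_pos: [0.5647, 0.0134, 0.0436]
orientation: [-2.924, -0.693, 0.047]
wrist_force: [1.1, -2.1, 1.0]
gripper_width: 0.0386
```

Request:
arm_command(increments=[[0,0,0,0,-0.08,0,45],[0,0,0,0,-0.16,0,45],[0,0,0,0,-0.24,0,45],[0,0,0,0,-0.32,0,45],[0,0,0,0,-0.4,0,45]])

```text
time_s: 8.27
tool_pos: [0.5602, 0.0223, 0.045]
orientation: [-2.924, -0.693, 0.047]
wrist_force: [0.1, -2.3, 0.6]
gripper_width: 0.0387
```

Request:
arm_command(increments=[[0,0,0,0,-0.08,0,45],[0,0,0,0,-0.16,0,45],[0,0,0,0,-0.24,0,45],[0,0,0,0,-0.32,0,45],[0,0,0,0,-0.4,0,45]])

```text
time_s: 8.68
tool_pos: [0.5558, 0.0311, 0.0464]
orientation: [-2.924, -0.693, 0.047]
wrist_force: [1.0, -2.5, 1.2]
gripper_width: 0.0387
```

Request:
arm_command(increments=[[0,0,0,0,-0.08,0,45],[0,0,0,0,-0.16,0,45],[0,0,0,0,-0.24,0,45],[0,0,0,0,-0.32,0,45],[0,0,0,0,-0.4,0,45]])

```text
time_s: 9.1
tool_pos: [0.5513, 0.04, 0.0478]
orientation: [-2.924, -0.693, 0.047]
wrist_force: [1.3, -2.2, -0.4]
gripper_width: 0.0385
```

Request:
arm_command(increments=[[0,0,0,0,-0.08,0,45],[0,0,0,0,-0.16,0,45],[0,0,0,0,-0.24,0,45],[0,0,0,0,-0.32,0,45],[0,0,0,0,-0.4,0,45]])

```text
time_s: 9.52
tool_pos: [0.5469, 0.0488, 0.0492]
orientation: [-2.924, -0.693, 0.047]
wrist_force: [1.2, -1.6, 1.5]
gripper_width: 0.0383
```

```bash
python3 d.py 135 0 10;  python3 - <<'E'
from h import *
np.savez("w5.npz",**viewer.camera_model("wrist"))
im=viewer.get_image("wrist");cv2.imwrite("pics/w5.png",im[:,:,::-1])
E
```

```text
t 9.52 tcp deck mm [107.7   0.   10.2] F deck [-1.76 -0.36  1.74] w 38.3
[ 0.01 -0.06 -0.02] [ 1.000e-03 -1.091e+00  7.000e-03] [0.53476241 0.0729785  0.05284048]
```

View pics/w5.png

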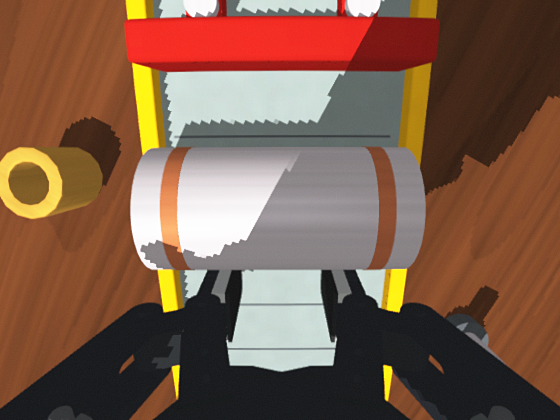

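```bash
python3 - <<'E'
from h import *
cm=dict(np.load("w5.npz"))
O,M=frame([.5942,-.0452,.0241],np.radians(116.7))
D=lambda uv,h:(1000*M.T@(onplane(cm,[uv],O+M@[0,0,h],M[:,2])[0]-O)).round(1)
print(D((190,71),0),D((380,71),0),D((133,61),.038),D((432,61),.038))
c=M.T@(cm["position"]-O);a=[]
for v in(147.5,269):
    d=M.T@ray(cm,[(280,v)])[1][0];a.append(d/np.linalg.norm(d))
b=a[0]+a[1];print("sleeve centre",(c+(.025-c[2])/b[2]*b)*1000)
E
```

```text
[198.6  40.6  -0. ] [198.7 -43.1   0. ] [198.6  49.5  38. ] [198.7 -49.4  38. ]
sleeve centre [143.29358696   0.9270212   25.        ]
```

Request:
arm_command(increments=[[0,0,0,0,-0.08,0,45],[0,0,0,0,-0.16,0,45],[0,0,0,0,-0.24,0,45],[0,0,0,0,-0.32,0,45],[0,0,0,0,-0.4,0,45]])

```text
time_s: 9.98
tool_pos: [0.5424, 0.0577, 0.0506]
orientation: [-2.924, -0.693, 0.047]
wrist_force: [1.5, -2.4, 1.0]
gripper_width: 0.0385
```

Request:
arm_command(increments=[[0,0,0,0,-0.08,0,45],[0,0,0,0,-0.16,0,45],[0,0,0,0,-0.24,0,45],[0,0,0,0,-0.32,0,45],[0,0,0,0,-0.4,0,45]])

```text
time_s: 10.4
tool_pos: [0.5379, 0.0665, 0.052]
orientation: [-2.924, -0.693, 0.047]
wrist_force: [1.2, -2.1, 0.4]
gripper_width: 0.0386
```

Request:
arm_command(increments=[[0,0,0,0,-0.06,0,45],[0,0,0,0,-0.11,0,45],[0,0,0,0,-0.15,0,45],[0,0,0,0,-0.19,0,45],[0,0,0,0,-0.23,0,45]])

```text
time_s: 10.82
tool_pos: [0.5355, 0.0715, 0.0528]
orientation: [-2.924, -0.693, 0.047]
wrist_force: [0.7, -2.5, 0.5]
gripper_width: 0.0387
```

Request:
arm_command(increments=[[0,0,0,0,-0.02,0,45],[0,0,0,0,-0.04,0,45],[0,0,0,0,-0.06,0,45],[0,0,0,0,-0.08,0,45],[0,0,0,0,-0.1,0,45]])

```text
time_s: 11.23
tool_pos: [0.5344, 0.0737, 0.0531]
orientation: [-2.924, -0.693, 0.047]
wrist_force: [1.2, -1.8, 1.0]
gripper_width: 0.0385
```

```bash
python3 d.py 138 0 10
```

```text
t 11.23 tcp deck mm [135.8   0.   10.2] F deck [-1.98 -0.25  1.32] w 38.5
[ 0.01 -0.07 -0.02] [ 0.    -0.088  0.008] [0.53342764 0.07563239 0.05325911]
```

Not yet touching the bar (force still ~2 N). I'll creep in 1 mm steps.

Request:
arm_command(increments=[[0,0,0,0,-0.01,0,45],[0,0,0,0,-0.02,0,45],[0,0,0,0,-0.03,0,45],[0,0,0,0,-0.04,0,45],[0,0,0,0,-0.05,0,45]])

```text
time_s: 11.65
tool_pos: [0.5338, 0.0748, 0.0533]
orientation: [-2.924, -0.693, 0.047]
wrist_force: [1.2, -2.0, -0.1]
gripper_width: 0.0384
```

Request:
arm_command(increments=[[0,0,0,0,-0.01,0,45],[0,0,0,0,-0.02,0,45],[0,0,0,0,-0.03,0,45],[0,0,0,0,-0.04,0,45],[0,0,0,0,-0.04,0,45]])

```text
time_s: 12.07
tool_pos: [0.5336, 0.0752, 0.0534]
orientation: [-2.925, -0.693, 0.047]
wrist_force: [2.6, -5.4, -1.0]
gripper_width: 0.0388
```

Request:
arm_command(increments=[[0,0,0,0,-0.01,0,45],[0,0,0,0,-0.01,0,45],[0,0,0,0,-0.01,0,45],[0,0,0,0,-0.01,0,45],[0,0,0,0,-0.01,0,45]])

```text
time_s: 12.48
tool_pos: [0.5336, 0.0752, 0.0534]
orientation: [-2.925, -0.693, 0.046]
wrist_force: [2.9, -7.5, -1.8]
gripper_width: 0.0383
```

```bash
python3 d.py 138 0 10;  python3 - <<'E'
from h import *
np.savez("w6.npz",**viewer.camera_model("wrist"))
a=viewer.get_image("wrist")[:,:,::-1];cv2.imwrite("pics/w6.png",a)
b=cv2.resize(viewer.get_image("side")[170:290,220:340,::-1],None,fx=3.5,fy=3.5,interpolation=3)
cv2.imwrite("pics/f.png",cv2.resize(np.hstack([a,b]),(800,343)))
E
```

```text
t 12.48 tcp deck mm [137.6  -0.   10.2] F deck [-8.23  0.75 -0.68] w 38.3
[ 0.09 -0.07 -0.04] [-0.    -0.017  0.01 ] [0.53342764 0.07563239 0.05325911]
```

View pics/f.png

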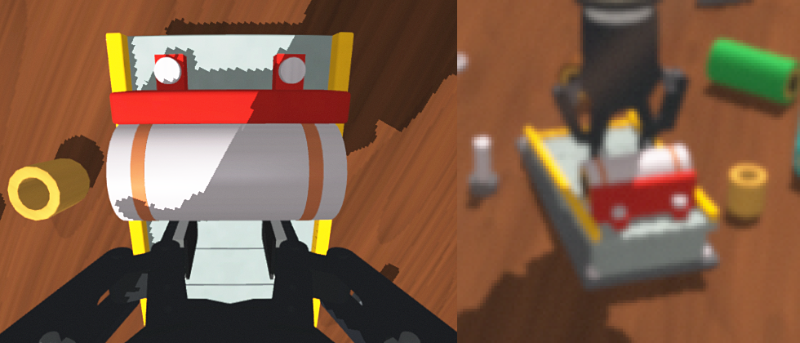

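```bash
python3 -c "
from rig import workorder;print(workorder.job_done())"; python3 d.py 138 0 10|head -1
```

```text
the job is handed in; nothing more can be done
None
the job is handed in; nothing more can be done
```

The sleeve is against the red stop bar with both fingers still pressing it lightly, and I handed the job in at about 12.6 s. I pushed it up the ramp at about 24 mm/s with the outer sides of the part-opened fingers. It was never gripped or lifted.

- **Contact on the way up:** every force reading during the climb showed a push of about 2 N, so no reading showed the sleeve away from the fingers.
- **At the stop:** the push rose to about 8 N when the sleeve met the bar, well under the 60 N at which the bar slips. The tool stopped at 137.6 mm along the deck, against about 138 mm predicted from the pictures.
- **Last look:** the wrist and side pictures show the sleeve square and flush against the bar. The bar, bush and bolt look unmoved. I did not check the puller, jar, hammer or wrench in a late picture, but the arm felt no unexpected force on its way in.
- **Disagreement:** the top and wrist cameras placed the ramp about 3 mm apart. I used the nearer wrist view, and the contact with the bar agreed with it.
- **Failed check:** the reading I tried to take after handing in was refused, so the final second is not confirmed by measurement.

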